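# Make up two leathercraft kits and scrap the broken buckle

### The arm

A 6-joint arm with a two-finger parallel gripper is mounted at the origin on the work surface. World frame = base frame: x ahead of the robot, y to its left, z up, the work surface at z = 0. Lengths are in m, angles in rad, forces in N, time in s.
With the tool pointing down it reaches from about 0.275 to 0.85 m from the base axis. Payload 19 kg.
Tool frame: the origin (TCP) lies at the very end of the fingers, on their centre line; the grasp point (between the pads) lies 19 mm behind it; z points along the fingers, y is the line along which they close (so a half turn about z gives the same grasp; the last joint's range is limited). The gripper opens to 85 mm and grips with 20 to 120 N. Pads are 22 mm wide; open, the fingers measure 114 mm over their backs; the gripper's body (76 mm by 85 mm) begins 54 mm behind the grasp point. The pads swing forward as they close: fully open they stand 13 mm farther back than shut.
Start: joints at [-1.476, 0.15, 1.437, -0, 1.554, -0.134], TCP at [0.13, -0.56, 0.231] pointing down, gripper open.
Joint ranges: [-2.8, 2.8], [-0.68, 2.1], [0.12, 2.68], [-1.39, 4.53], [0.16, 2.79], [-2.81, 2.81]. Speed limits (rad/s): [1.89, 1.89, 2.22, 3.01, 3.01, 3.01].

### API

Orientations are given as a rotation vector (axis times angle).
In Python, from cell import get_obs, capture, hand_in gives the robot as it stands.
- The arm moves only by the shell command python3 -m creep 'ROWS' [OPENING] [FORCE]. ROWS is text: rows parted by semicolons, each of 6 numbers parted by spaces: the shift along the world's x, y, z in mm, then the turn, a rotation vector about the world's x, y, z in rad. A call has 1 to 20 rows; each row shifts and turns the commanded pose from where the row before left it; what a row does not reach is not made up. A row lasts 1/8 s, in which the tool goes at most 62.5 mm and 10.7 degrees, less where a joint would pass 70% of its speed; a pose out of reach is approached as far as the arm can. A call with a gripper value outside its range is refused whole. OPENING is the gripper command: -1 is fully open, 1 is shut, values between are in proportion, set as the call begins (- or left out, the last holds). The fingers move at their own pace and stop on an object; FORCE is the grip in N (left out, the last holds). Time passes only in rows, so rows that do not move let the fingers close. It gives the time, the measured TCP pose, the force, the opening and the grip force at its end, in the units of the state.
- get_obs(): the state, without advancing time (a new reading comes with each control period).
- capture(name): name is "scene" or "side" or "wrist"; returns a dict with "image" (480x640x3 uint8, red, green, blue), "fx", "fy", "cx", "cy" (pixels), "R" (3x3) and "t" (3): a world point X has camera coordinates R X + t. Camera axes: x right, y down, z forward; pixel columns grow to the right and rows downward; lengths in m; the calibration is good to about 2 mm. A picture is of the moment at which its call begins. There is no depth.
- hand_in(): hands the job in; it is judged then, once.
The state is a dict: "time": time; "joint_positions": joint angles; "joint_vel": joint speeds; "tau": joint torques, N m; "tcp_pos": TCP position; "orientation": TCP orientation; "wrist_force": force on the tool from outside, world axes, zero at the start; "moment": the same for the moment, N m; "finger_gap": finger opening in m; "gripper_force": force on a finger pad.
Only numpy, scipy, OpenCV 4.12 (cv2) and the standard library are available. Lean on these libraries where they do the work, as an engineer would, in place of code of your own. Each camera call takes 0.05 s, during which the arm holds its last target. There are 200 camera calls.

### The job

First get the broken buckle out of the way: push the sprung flap of the plywood scrap box open, drop the buckle through so that it falls to the bottom, and let the flap spring shut. Then make up the two kits: the whole buckle and the pricking iron go in the long cardboard box, the edge slicker and the wax tin in the square cardboard box. Set each thing the same way up as it was found, flat on the floor of its box and not on top of another.

Things in the scene. Friction and masses are not known exactly. Their poses are not given: they have to be found in the camera images.
- whole_buckle: Complete brass belt buckle lying flat: rectangular frame 64 mm (own x) by 46 mm (own y), 8 mm thick, closed all round, with a middle bar and a thin steel prong. Origin: centre of its underside; z up. Grip it across the 46 mm width at the origin. About 60 g.
- broken_buckle: Broken brass buckle lying flat: the same frame, 46 mm wide (own y), 8 mm thick, but the bar at its +x end and the prong are missing, so it is open at +x; one arm ends at x = +18 mm, the other at x = +12 mm, the intact end at x = -32 mm. Origin: centre of the underside of the original frame (under the middle bar); z up. Can be gripped across the 46 mm width at the origin. About 50 g.
- pricking_iron: Steel pricking iron (stitch punch) lying flat along own x, 100 mm long (x = -50 to +50 mm): square shaft 13 mm wide and 13 mm high from x = -50 to +15 mm, then a 30 mm wide head and four short teeth. Origin: at table level under the shaft, mid length; z up. Grip it across the 13 mm shaft (own y) at about x = -5 mm. About 90 g.
- slicker: Turned wooden edge slicker standing upright, 62 mm tall: round foot 42 mm diameter up to 16 mm, narrow waist 28 mm diameter from 22 to 50 mm, knob 34 mm diameter on top. Origin: centre of its underside; z up. Can be gripped on the waist from any side. About 50 g.
- wax_tin: Plain round aluminium tin with lid, closed, 54 mm diameter, 24 mm high. Origin: centre of its underside; z up. About 60 g.
- long_box: Long shallow open cardboard box, fixed to the bench: outside 120 mm (own x) by 250 mm (own y), 30 mm high, walls and floor 4 mm thick. Origin: centre of its underside; z up.
- square_box: Square shallow open cardboard box, fixed to the bench: outside 160 by 160 mm, 30 mm high, walls and floor 4 mm thick. Origin: centre of its underside; z up.
- scrap_box: Deep plywood scrap box, fixed to the bench: outside 150 mm (own x) by 122 mm (own y), 140 mm high, walls 6 mm. Its top opening (138 by 110 mm) is covered by a level aluminium flap hinged along the +x edge, the one away from the robot, with a dark hinge strip (hinge line at x = +69 mm, z = 138 mm); the free edge, at x = -64 mm, swings down into the box. Origin: centre of its underside; z up.
- flap (a joint): Flap angle, rad: 0 shut, grows as it is pushed down into the box, stop at 1.25. Sprung shut: it bears a buckle; 1 N at the free edge starts it, 2 to 7 N open it 1 rad. Fingers holding a buckle over the middle of the flap, closing along box x, fit the opening (part them at most 62 mm there); with tips 50 to 60 mm below the rim they hold the flap aside and the released buckle falls past it.
Mind the look-alikes: they are no part of the job. Leave any black or purple look-alike of the whole_buckle alone.

How it is judged:
By the outcome, as a careful person would: the job done as asked, in the order asked, and still so for the second after the job is handed in, with the robot touching nothing.
It also fails if it takes over 138 s, if anything falls off the work surface, if the arm or the gripper's body presses on something with over 40 N, if the wrist force passes 120 N, or if a joint passes its speed limit or range.

## Working session

There is one attempt and no reset: what is moved stays moved. The work goes in short steps, Python scripts to look and compute and a shell command to move; the robot and the scene stay as the last step left them, time stands still between calls to the robot, and variables do not carry over. Pictures are saved under pics/ and viewed, at most 16 in all, crops included, and the job is handed in when it is done.

```bash
mkdir -p pics; cat > h.py <<'E'
import numpy as np, cv2
from cell import get_obs, capture
def cap(n,f=None):
    c=capture(n)
    if f: cv2.imwrite('pics/'+f,cv2.cvtColor(c['image'],cv2.COLOR_RGB2BGR))
    return c
def ray(c,u,v,z):
    R=np.array(c['R']);t=np.array(c['t'])
    o=-R.T@t; d=R.T@np.array([(u-c['cx'])/c['fx'],(v-c['cy'])/c['fy'],1])
    return o+d*(z-o[2])/d[2]
def proj(c,X):
    p=np.array(c['R'])@np.array(X)+np.array(c['t']); return p[0]/p[2]*c['fx']+c['cx'],p[1]/p[2]*c['fy']+c['cy']
E
python3 - <<'E'
from h import *
import pickle
for n in ['scene','side','wrist']:
    c=cap(n,n+'0.png'); pickle.dump(c,open(n+'0.pkl','wb'))
    print(n,-np.array(c['R']).T@np.array(c['t']),c['fx'])
o=get_obs();print(o)
E
```

```text
scene [1.07414838 0.03593517 0.86457748] 492.1815630933816
side [ 0.34096131 -1.12174202  0.83912343] 588.0341979737105
wrist [ 0.20598219 -0.54294361  0.37366202] 339.8288805159094
{'time': 0.15, 'joint_positions': array([-1.47598393e+00,  1.50899945e-01,  1.43787204e+00, -3.00504819e-06,
        1.55379766e+00, -1.33981094e-01]), 'joint_vel': array([-0.00051106, -0.00050561, -0.00307203,  0.00053427,  0.00018727,
       -0.00035773]), 'tau': array([ 3.39807026e-03, -7.13379765e+01, -5.71041584e+01, -7.86597957e-05,
        7.13279223e-03, -1.54712330e-05]), 'tcp_pos': array([ 0.13038372, -0.55982738,  0.23080362]), 'orientation': array([-3.12008817e+00, -3.58493205e-01, -2.53267403e-05]), 'wrist_force': array([ 0.27674692, -0.33007249, -0.35926211]), 'moment': array([0.00229639, 0.03392824, 0.01760601]), 'gripper_force': 0.0, 'finger_gap': 0.08523376482333847}
```

View pics/scene0.png

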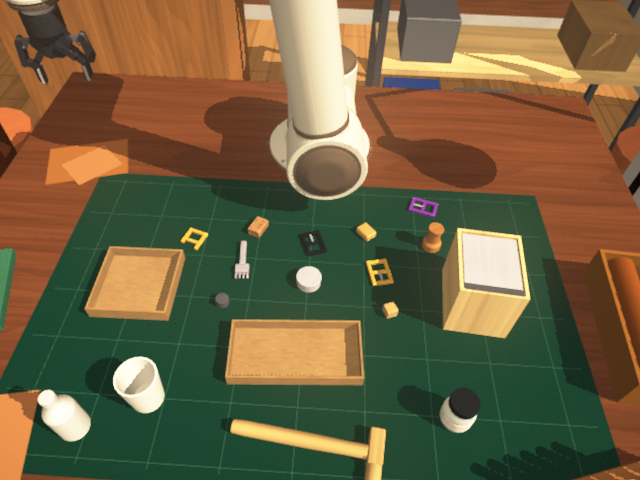

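View pics/side0.png

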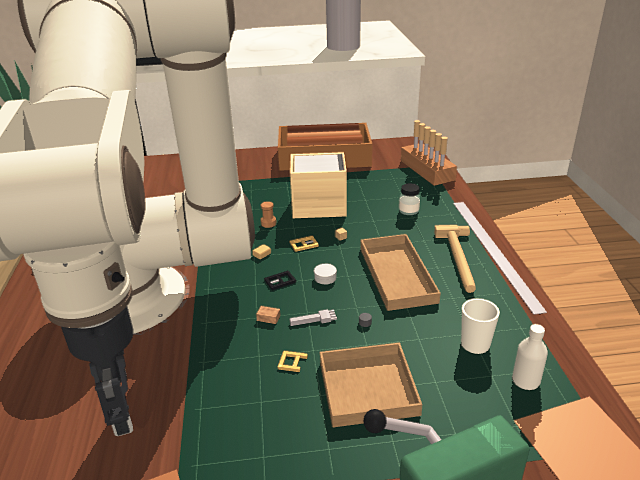

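The scene view shows the brass buckles at (194,238), open and so the broken one, and at (379,272), closed with a prong and so the whole one. The look-alikes are the black buckle at (313,242) and the purple one at (424,206). The iron is at (242,260), the tin at (309,278), the slicker at (433,237), the square box at (137,283), the long box at (296,352) and the scrap box at (485,280).

```bash
python3 - <<'E'
from h import *
import pickle
c=pickle.load(open('scene0.pkl','rb')); s=pickle.load(open('side0.pkl','rb'))
im=c['image']; 
a=cv2.resize(im[190:330,165:305],None,fx=4,fy=4,interpolation=cv2.INTER_CUBIC)[:,:400]
b=cv2.resize(im[190:330,355:535],None,fx=4,fy=4,interpolation=cv2.INTER_CUBIC)[:,:400]
cv2.imwrite('pics/crop1.png',np.hstack([a,b])[:,:,::-1])
def blob(c,x0,y0,x1,y1,z,kind):
    h=cv2.cvtColor(c['image'],cv2.COLOR_RGB2HSV)
    if kind=='gold': m=cv2.inRange(h,(18,120,120),(35,255,255))
    elif kind=='grey': m=cv2.inRange(h,(0,0,110),(179,60,255))
    M=np.zeros_like(m); M[y0:y1,x0:x1]=m[y0:y1,x0:x1]
    vs,us=np.nonzero(M)
    P=np.array([ray(c,u,v,z)[:2] for u,v in zip(us,vs)]).astype(np.float32)*1000
    r=cv2.minAreaRect(P); print(len(P),np.round(r[0]),np.round(r[1]),round(r[2],1),'mean',P.mean(0).round())
for n,box,z,k in [('broken',(175,220,215,255),.006,'gold'),('whole',(360,255,400,290),.006,'gold'),('iron',(230,235,255,283),.012,'grey'),('tin',(290,260,330,300),.02,'grey')]:
    print(n); blob(c,*box,z,k)
print('side')
for n,box,z,k in [('broken',(270,340,312,380),.006,'gold'),('whole',(285,230,322,255),.006,'gold'),('iron',(285,303,342,332),.012,'grey'),('tin',(308,258,342,290),.02,'grey')]:
    print(n); blob(s,*box,z,k)
p=lambda u,v,z,c=c: (ray(c,u,v,z)*1000).round()[:2]
print('slk',p(433,229,.062),p(432,247,.005))
print('square rim',[p(*q,.03) for q in [(106,248),(184,249),(169,318),(89,317)]])
print('long rim',[p(*q,.03) for q in [(230,321),(361,321),(363,383),(227,383)]])
print('scrap rim',[p(*q,.14) for q in [(459,231),(521,233),(529,297),(456,293)]])
print('scrap rim side',[p(*q,.14,s) for q in [(289,155),(341,151),(347,168),(292,174)]])
E
```

```text
broken
310 [ 373. -269.] [52. 75.] 71.6 mean [ 363. -265.]
whole
401 [428. 155.] [69. 47.] 12.9 mean [429. 155.]
iron
374 [ 419. -144.] [106.  31.] 5.1 mean [ 429. -144.]
tin
570 [469.   4.] [67. 53.] 4.1 mean [468.   4.]
side
broken
202 [ 367. -271.] [52. 51.] 70.6 mean [ 365. -266.]
whole
84 [433. 149.] [64. 53.] 13.8 mean [431. 146.]
iron
422 [ 422. -154.] [100.  41.] 5.8 mean [ 426. -154.]
tin
400 [466.  -7.] [80. 55.] 81.7 mean [467.  -9.]
slk [346. 268.] [349. 277.]
square rim [array([ 426., -440.]), array([ 416., -271.]), array([ 589., -261.]), array([ 598., -416.])]
long rim [array([ 588., -141.]), array([570., 113.]), array([697., 117.]), array([ 714., -125.])]
scrap rim [array([418., 296.]), array([414., 418.]), array([566., 401.]), array([567., 272.])]
scrap rim side [array([420., 404.]), array([569., 404.]), array([568., 293.]), array([419., 283.])]
```

View pics/crop1.png

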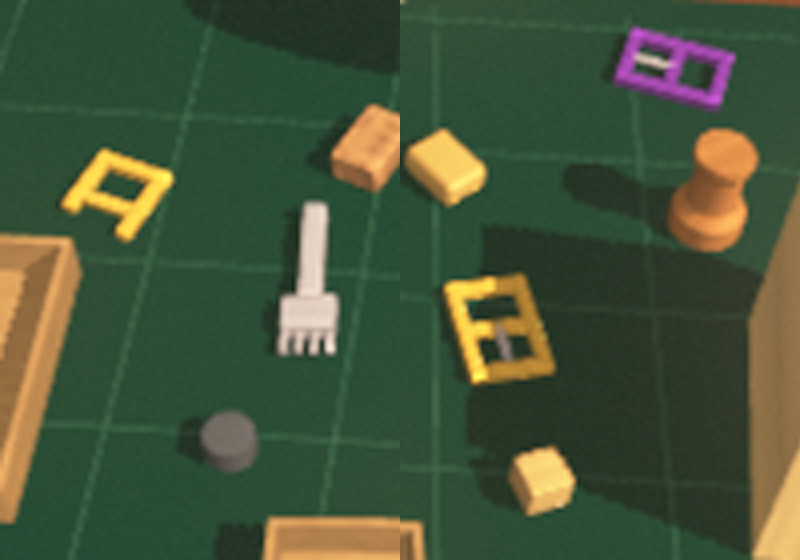

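The crop confirms it. The broken buckle, on the left, opens toward +x/-y. The whole one has its prong and a closed frame. Moving above the broken buckle now.

```bash
python3 -m creep '30 36 -4 0 0 -.071;30 36 -4 0 0 -.071;30 36 -4 0 0 -.071;30 36 -4 0 0 -.071;30 36 -4 0 0 -.071;30 36 -4 0 0 -.071;30 36 -4 0 0 -.071;34 36 -4 0 0 -.071;0 0 0 0 0 0;0 0 0 0 0 0;0 0 0 0 0 0' -1
python3 - <<'E'
from h import *
cap('wrist','w1.png')
c=cap('wrist')
h=cv2.cvtColor(c['image'],cv2.COLOR_RGB2HSV)
m=cv2.inRange(h,(18,120,120),(35,255,255))
cs,_=cv2.findContours(m,cv2.RETR_EXTERNAL,cv2.CHAIN_APPROX_NONE)
for k in sorted(cs,key=cv2.contourArea)[-4:]:
    P=np.array([ray(c,u,v,.007)[:2]*1000 for u,v in k[:,0]],np.float32)
    r=cv2.minAreaRect(P); print(k[:,0].mean(0).round(),r)
E
```

```text
time: 1.52
tcp_pos: [0.3738, -0.2727, 0.1992]
orientation: [-3.096, 0.532, 0.0]
wrist_force: [-1.3, -0.4, -0.2]
finger_gap: 0.085
gripper_force: 0.0
[310. 222.] ((366.3760986328125, -267.9761047363281), (46.08592224121094, 50.42043685913086), 71.55413818359375)
[25. 28.] ((614.5767822265625, -90.33633422851562), (42.09428405761719, 73.40074920654297), 3.440450668334961)
[621. 323.] ((137.83975219726562, -541.6859741210938), (69.246337890625, 141.09991455078125), 86.76886749267578)
[358.  59.] ((490.1789855957031, -367.3062438964844), (129.58840942382812, 125.91321563720703), 0.5808722376823425)
```

View pics/w1.png

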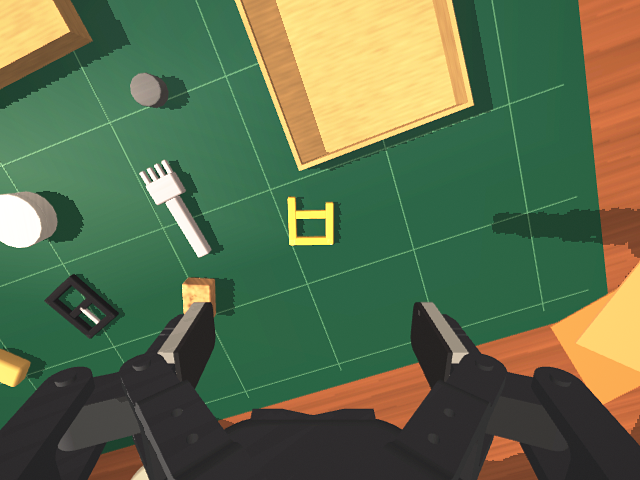

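The wrist view shows the broken buckle at (310,222), measuring 46x50 mm as it should. Its origin comes out at about (373,-270), with own y at 71.5°.

```bash
python3 -m creep '0 2 -50 0 0 .018;0 0 -50 0 0 0;0 0 -50 0 0 0;0 0 -30 0 0 0;0 0 -14 0 0 0;0 0 0 0 0 0;0 0 0 0 0 0' -0.41 40
python3 -m creep '0 0 -4 0 0 0;0 0 0 0 0 0'
python3 -m creep '0 0 0 0 0 0;0 0 0 0 0 0;0 0 0 0 0 0;0 0 0 0 0 0' 1 40
```

```text
time: 2.5
tcp_pos: [0.3749, -0.2707, 0.0065]
orientation: [3.1, -0.503, 0.002]
wrist_force: [0.4, -0.4, -0.5]
finger_gap: 0.0599
gripper_force: 0.0
time: 2.75
tcp_pos: [0.3745, -0.2701, 0.0015]
orientation: [3.101, -0.502, 0.001]
wrist_force: [-0.3, -0.4, 0.5]
finger_gap: 0.0602
gripper_force: 0.0
time: 3.25
tcp_pos: [0.3745, -0.27, 0.0018]
orientation: [3.101, -0.502, 0.0]
wrist_force: [-2.6, 3.4, 9.1]
finger_gap: 0.0444
gripper_force: 39.5
```

```bash
python3 -m creep '0 0 25 0 0 0;0 0 50 0 0 0;0 0 50 0 0 0;0 0 50 0 0 0;0 0 53 0 0 0'
python3 -m creep '6 31 0 0 0 .095;6 31 0 0 0 .095;6 31 0 0 0 .095;6 31 0 0 0 .095;6 31 0 0 0 .095;6 31 0 0 0 .095;6 31 0 0 0 .095;6 31 0 0 0 .095;6 31 0 0 0 .095;6 31 0 0 0 .095;6 31 0 0 0 .095;6 31 0 0 0 .095;6 31 0 0 0 .095;6 31 0 0 0 .095;6 31 0 0 0 .095;6 31 0 0 0 .095;6 31 0 0 0 .095;6 31 0 0 0 .095;6 31 0 0 0 .095;6 28 0 0 0 .089'
python3 -m creep '0 0 0 0 0 0;0 0 0 0 0 0;0 0 0 0 0 0'
python3 - <<'E'
from h import *
cap('wrist','w2.png')
E
```

```text
time: 3.88
tcp_pos: [0.3741, -0.2697, 0.231]
orientation: [-3.101, 0.502, -0.0]
wrist_force: [0.5, -0.0, 0.0]
finger_gap: 0.0445
gripper_force: 41.5
time: 6.38
tcp_pos: [0.4944, 0.3481, 0.2292]
orientation: [-2.215, -2.227, 0.0]
wrist_force: [0.8, 0.0, -0.9]
finger_gap: 0.044
gripper_force: 41.5
time: 6.75
tcp_pos: [0.4944, 0.3464, 0.2295]
orientation: [2.221, 2.222, 0.0]
wrist_force: [-0.1, 0.5, 1.0]
finger_gap: 0.044
gripper_force: 41.5
```

View pics/w2.png

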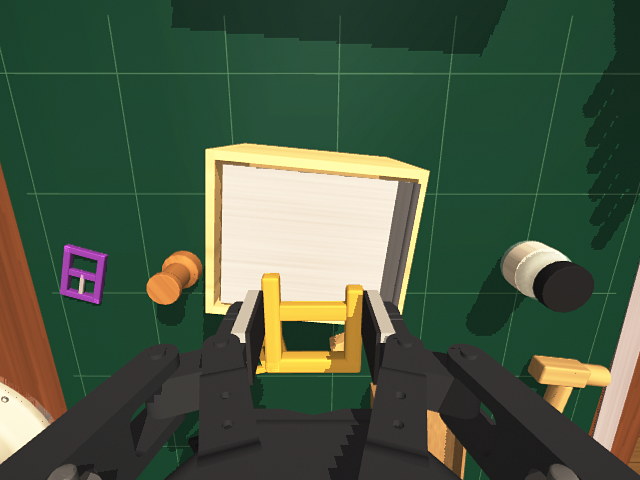

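The wrist view shows the buckle held squarely at (313,320). The rim's far corners are at (207,150) and (429,172), its near-left corner at (206,313), and the hinge strip runs along the right, +x, side.

```bash
python3 - <<'E'
from h import *
c=cap('wrist')
im=c['image']
for q in [(207,150),(429,172),(206,313),(408,290)]: print(q,(ray(c,*q,.14)*1000).round(1))
for q in [(222,166),(218,302),(398,182)]: print('in',q,(ray(c,*q,.138)*1000).round(1))
print(proj(c,[.494,.346,.14]))
E
```

```text
(207, 150) [424.5 412.4 140. ]
(429, 172) [572.8 398.2 140. ]
(206, 313) [412.5 291.  140. ]
(408, 290) [566.2 310.7 140. ]
in (222, 166) [433.  401.8 138. ]
in (218, 302) [421.9 299.4 138. ]
in (398, 182) [553.  391.2 138. ]
(np.float64(312.00476749580844), np.float64(245.3235132997989))
```

Box yaw is about -5.5° and its centre about (492.6, 344.6); the measured sides of 149 and 122 mm match.

```bash
python3 -m creep '-2 0 -30 0 0 -.096;0 0 -30 0 0 0;0 0 -20 0 0 0;0 0 -15 0 0 0;0 0 -15 0 0 0;0 0 -15 0 0 0;0 0 -15 0 0 0;0 0 -5 0 0 0;0 0 0 0 0 0;0 0 0 0 0 0'
```

```text
time: 8.1
tcp_pos: [0.4921, 0.3471, 0.0843]
orientation: [-2.323, -2.114, 0.001]
wrist_force: [-3.8, 0.5, -0.5]
finger_gap: 0.0443
gripper_force: 44.3
```

```bash
python3 -m creep '0 0 0 0 0 0;0 0 0 0 0 0;0 0 0 0 0 0;0 0 0 0 0 0;0 0 0 0 0 0;0 0 0 0 0 0' -0.35
python3 - <<'E'
from h import *
cap('wrist','w3.png')
E
```

```text
time: 8.85
tcp_pos: [0.4925, 0.347, 0.0844]
orientation: [-2.323, -2.115, -0.0]
wrist_force: [-2.9, 0.8, 3.6]
finger_gap: 0.0575
gripper_force: 2.0
```

View pics/w3.png

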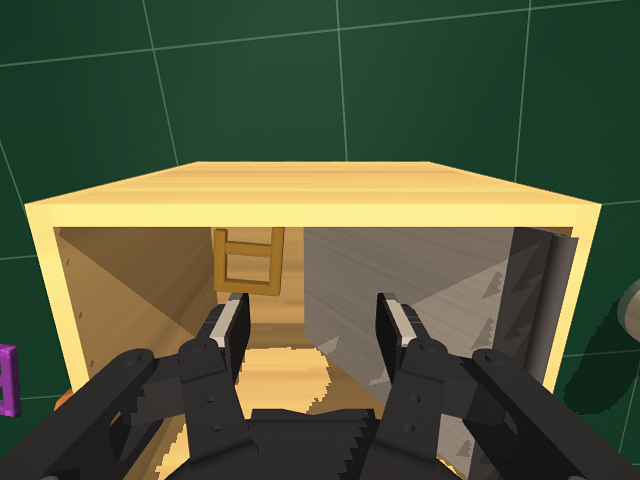

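The buckle lies on the box floor at (248,260), clear of the flap. Lifting straight out so the flap shuts, then over to the whole buckle.

```bash
python3 -m creep '0 0 15 0 0 0;0 0 25 0 0 0;0 0 35 0 0 0;0 0 35 0 0 0;0 0 35 0 0 0;-8 -24 0 0 0 -.156;-8 -24 0 0 0 -.156;-8 -24 0 0 0 -.156;-8 -24 0 0 0 -.156;-8 -24 0 0 0 -.156;-8 -24 0 0 0 -.156;-8 -24 0 0 0 -.156;-6 -26 0 0 0 -.156;0 0 -20 0 0 0;0 0 0 0 0 0;0 0 0 0 0 0'
python3 - <<'E'
from h import *
cap('scene','s4.png')
c=cap('wrist','w4.png')
h=cv2.cvtColor(c['image'],cv2.COLOR_RGB2HSV)
m=cv2.inRange(h,(18,120,90),(35,255,255))
cs,_=cv2.findContours(m,cv2.RETR_EXTERNAL,cv2.CHAIN_APPROX_NONE)
for k in sorted(cs,key=cv2.contourArea)[-6:]:
    P=np.array([ray(c,u,v,.007)[:2]*1000 for u,v in k[:,0]],np.float32)
    print(k[:,0].mean(0).round(),cv2.minAreaRect(P))
E
```

```text
time: 10.9
tcp_pos: [0.4307, 0.1531, 0.2104]
orientation: [-3.121, -0.359, -0.002]
wrist_force: [0.1, -0.7, -0.4]
finger_gap: 0.0577
gripper_force: 0.0
[ 20. 209.] ((365.15155029296875, 448.8450622558594), (11.11076831817627, 9.656561851501465), 85.65083312988281)
[ 79. 217.] ((368.2806091308594, 388.9588623046875), (4.633572578430176, 17.961549758911133), 32.23075485229492)
[140. 101.] ((485.8174743652344, 336.18121337890625), (7.921426296234131, 187.9928741455078), 84.97578430175781)
[317. 103.] ((531.75146484375, 172.3819580078125), (23.505290985107422, 24.352737426757812), 22.87066650390625)
[313. 310.] ((316.52764892578125, 126.44758605957031), (46.06526565551758, 28.164339065551758), 37.723411560058594)
[312. 210.] ((430.5178527832031, 153.36790466308594), (63.681156158447266, 45.95309066772461), 13.171050071716309)
```

View pics/w4.png

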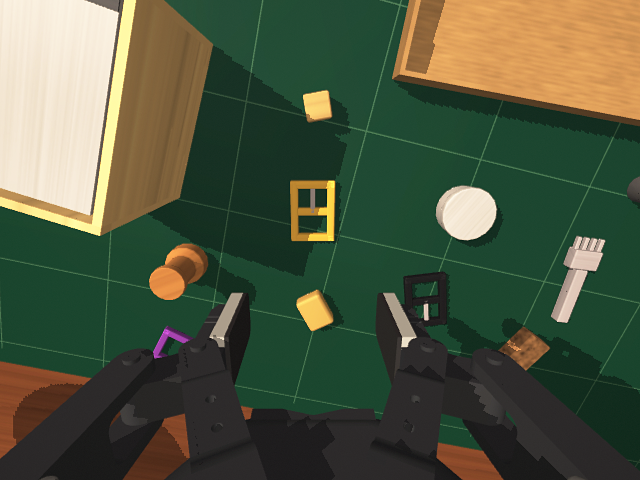

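View pics/s4.png

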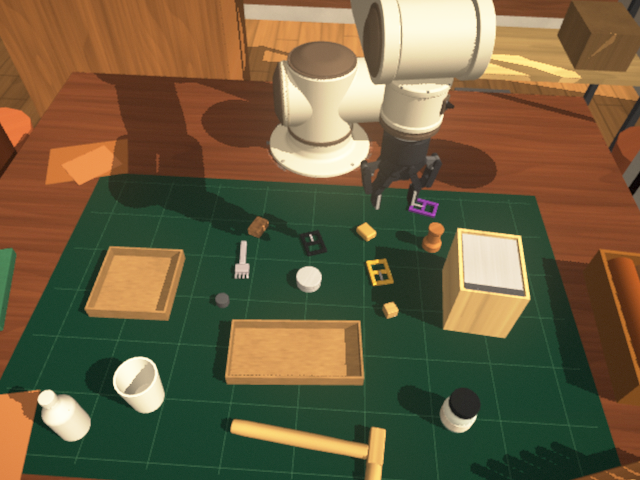

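The flap is shut. The whole buckle at (312,210) measures 63.7x46 mm at (430.5,153.4) and 13.2°, right under the tool. Grasping it.

```bash
python3 -m creep '0 0 -50 0 0 0;0 0 -50 0 0 0;0 0 -50 0 0 0;0 0 -35 0 0 0;0 0 -20 0 0 0;0 0 0 0 0 0;0 0 0 0 0 0' -0.38 40
python3 -m creep '0 0 -2 0 0 0;0 0 0 0 0 0;0 0 0 0 0 0;0 0 0 0 0 0' 1 40
python3 -m creep '0 0 20 0 0 0;0 0 50 0 0 0;0 0 50 0 0 0;20 -10 40 0 0 0;40 -20 20 0 0 0;40 -20 0 0 0 0;40 -20 0 0 0 0;20 -10 0 0 0 0;0 0 0 0 0 0;0 0 0 0 0 0'
python3 - <<'E'
from h import *
cap('wrist','w5.png')
E
```

```text
time: 11.88
tcp_pos: [0.4311, 0.1532, 0.0054]
orientation: [-3.121, -0.359, -0.002]
wrist_force: [0.1, 0.7, -0.1]
finger_gap: 0.0594
gripper_force: 0.0
time: 12.38
tcp_pos: [0.4314, 0.1532, 0.0041]
orientation: [-3.121, -0.359, -0.004]
wrist_force: [-6.4, -1.2, 20.6]
finger_gap: 0.0436
gripper_force: 37.6
time: 13.62
tcp_pos: [0.5899, 0.0733, 0.1826]
orientation: [-3.121, -0.359, -0.0]
wrist_force: [0.2, -0.2, -1.6]
finger_gap: 0.0431
gripper_force: 40.8
```

View pics/w5.png

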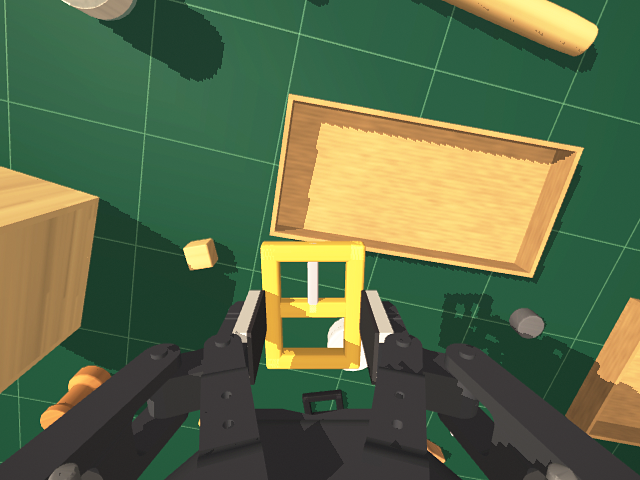

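The buckle is held. The long box's rim corners are at (289,95), (582,148), (533,277) and (271,234).

```bash
python3 - <<'E'
from h import *
c=cap('wrist')
P=np.array([ray(c,*q,.03)[:2]*1000 for q in [(289,95),(582,148),(533,277),(271,234)]]);print(P.round(1),P.mean(0))
print([np.hypot(*(P[i]-P[(i+1)%4])).round(1) for i in range(4)])
r=cv2.minAreaRect(P.astype(np.float32));print(r)
b=P.mean(0); ex=(P[0]+P[1]-P[2]-P[3]);a=np.arctan2(ex[1],ex[0]);ey=(P[0]+P[3]-P[1]-P[2]);a2=np.arctan2(-ey[0],ey[1]);print(np.degrees([a,a2]))
a=a2
R=np.array([[np.cos(a),-np.sin(a)],[np.sin(a),np.cos(a)]])
print('whole',b+R@[0,65],'iron',b+R@[0,-55])
E
```

```text
[[ 688.8  115.8]
 [ 704.5 -132.2]
 [ 585.9 -141.5]
 [ 571.1  107.6]] [637.58319686 -12.58479414]
[np.float64(248.5), np.float64(119.0), np.float64(249.5), np.float64(118.0)]
((637.35205078125, -12.840560913085938), (119.0224838256836, 250.25376892089844), 3.617637872695923)
[4.2148435  3.50405126]
whole [633.61045436  52.29368702] iron [640.94474821 -67.4819705 ]
```

```bash
python3 -m creep '22 -11 0 0 0 -.083;22 -10 0 0 0 -.083;0 0 -45 0 0 0;0 0 -45 0 0 0;0 0 -45 0 0 0;0 0 -25 0 0 0;0 0 -8 0 0 0;0 0 -4 0 0 0;0 0 -2 0 0 0;0 0 0 0 0 0;0 0 0 0 0 0'
```

```text
time: 15.1
tcp_pos: [0.6346, 0.052, 0.0089]
orientation: [-3.14, -0.099, -0.001]
wrist_force: [0.1, 0.2, 0.1]
finger_gap: 0.0432
gripper_force: 40.8
```

```bash
python3 -m creep '0 0 -1 0 0 0;0 0 0 0 0 0;0 0 0 0 0 0;0 0 10 0 0 0;0 0 30 0 0 0;0 0 50 0 0 0;0 0 50 0 0 0;-20 -20 50 0 0 0;-40 -37 0 0 0 0;-40 -37 0 0 0 0;-40 -37 0 0 0 0;-40 -37 0 0 0 0;-33 -33 0 0 0 0;0 0 0 0 0 0;0 0 0 0 0 0;0 0 0 0 0 0' -0.365
python3 - <<'E'
from h import *
c=cap('wrist','w6.png')
E
```

```text
time: 17.1
tcp_pos: [0.4219, -0.1484, 0.1974]
orientation: [-3.14, -0.1, -0.0]
wrist_force: [1.7, 0.0, 0.1]
finger_gap: 0.0583
gripper_force: 0.0
```

View pics/w6.png

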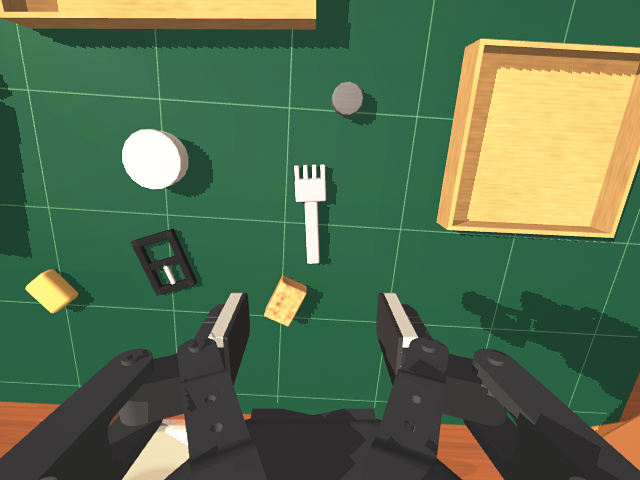

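The wrist view shows the iron from (310,165) to (313,263), the tin at (155,158), and the square box's corners at (481,40), (438,224) and (614,236).

```bash
python3 - <<'E'
from h import *
c=cap('wrist')
h=cv2.cvtColor(c['image'],cv2.COLOR_RGB2HSV)
m=cv2.inRange(h,(0,0,150),(179,70,255))
cs,_=cv2.findContours(m,cv2.RETR_EXTERNAL,cv2.CHAIN_APPROX_NONE)
for k in sorted(cs,key=cv2.contourArea)[-5:]:
    for z in (.013,.024):
        P=np.array([ray(c,u,v,z)[:2]*1000 for u,v in k[:,0]],np.float32)
        print(k[:,0].mean(0).round(),z,cv2.minAreaRect(P),cv2.minEnclosingCircle(P))
print('shaft',ray(c,306,202,.013),ray(c,319,201,.013),ray(c,308,262,.013),ray(c,320,262,.013))
P=[ray(c,*q,.03)[:2]*1000 for q in [(481,40),(438,224),(614,236)]];print(P,np.hypot(*(P[0]-P[1])),np.hypot(*(P[2]-P[1])),(P[0]+P[2])/2,np.degrees(np.arctan2(*(P[0]-P[1])[::-1])),np.degrees(np.arctan2(*(P[1]-P[2])))-0)
E
```

```text
[401. 319.] 0.013 ((312.1416320800781, -253.3872833251953), (73.16605377197266, 19.1334228515625), 24.072799682617188) ((309.24310302734375, -246.8992462158203), 36.66445541381836)
[401. 319.] 0.024 ((318.4358825683594, -249.70863342285156), (70.70614624023438, 18.490129470825195), 24.07278823852539) ((315.63482666015625, -243.43875122070312), 35.431766510009766)
[347.  97.] 0.013 ((530.6084594726562, -172.34446716308594), (25.787107467651367, 25.70372772216797), 66.02799987792969) ((530.9032592773438, -172.17161560058594), 13.43143081665039)
[347.  97.] 0.024 ((529.5575561523438, -171.3905487060547), (24.920124053955078, 24.839502334594727), 66.02790069580078) ((529.8426513671875, -171.22354125976562), 12.979841232299805)
[310. 201.] 0.013 ((420.5655517578125, -147.0711212158203), (100.17805480957031, 29.64301872253418), 6.116461277008057) ((421.2115173339844, -146.91900634765625), 50.838539123535156)
[310. 201.] 0.024 ((423.2145080566406, -146.9669189453125), (96.80998992919922, 28.646385192871094), 6.116447925567627) ((423.8387451171875, -146.8200225830078), 49.12931823730469)
[15
[... 402 characters left out ...]
.672779083251953), (55.008323669433594, 58.15433120727539), 68.1767349243164) ((465.5267333984375, 3.065314292907715), 31.12650489807129)
[156. 156.] 0.024 ((467.3791198730469, 0.6415596008300781), (53.15889358520508, 56.19912338256836), 68.17670440673828) ((466.6642761230469, -1.878172516822815), 30.079973220825195)
shaft [ 0.43409931 -0.1413233   0.013     ] [ 0.43590149 -0.15390765  0.013     ] [ 0.37164618 -0.14703955  0.013     ] [ 0.37244695 -0.15938973  0.013     ]
[array([ 578.64555545, -274.50883684]), array([ 424.53211782, -266.90930095]), array([ 423.64246634, -436.27422404])] 154.3006954185608 169.36725968982836 [ 501.1440109  -355.39153044] -2.8230433976406153 0.3009643604696045
```

The iron's centre is at about (420.6,-147), yaw 5.5°, and its measured 100x30 mm agrees with the given size. Grasping the shaft at own x = -5 mm.

```bash
python3 -m creep '-6 0 -50 0 0 .025;0 0 -50 0 0 0;0 0 -50 0 0 0;0 0 -25 0 0 0;0 0 -14 0 0 0;0 0 0 0 0 0;0 0 0 0 0 0' 0 60
python3 -m creep '0 0 0 0 0 0;0 0 0 0 0 0;0 0 0 0 0 0;0 0 0 0 0 0;0 0 0 0 0 0;0 0 0 0 0 0' 1 60
```

```text
time: 18.08
tcp_pos: [0.4161, -0.1492, 0.0093]
orientation: [3.138, 0.138, 0.002]
wrist_force: [-0.6, -1.0, 0.6]
finger_gap: 0.0423
gripper_force: 0.0
time: 18.82
tcp_pos: [0.4158, -0.1492, 0.0091]
orientation: [3.138, 0.138, 0.002]
wrist_force: [-2.1, 1.6, 10.2]
finger_gap: 0.0106
gripper_force: 58.7
```

```bash
python3 -m creep '0 0 20 0 0 0;0 0 40 0 0 0;0 0 40 0 0 0;0 0 40 0 0 0;25 8.5 0 0 0 .172;25 8.5 0 0 0 .172;25 8.5 0 0 0 .172;25 8.5 0 0 0 .172;25 8.5 0 0 0 .172;25 8.5 0 0 0 .172;25 8.5 0 0 0 .172;25 8.5 0 0 0 .172;25 8.5 0 0 0 .172;0 0 0 0 0 0;0 0 0 0 0 0'
python3 - <<'E'
from h import *
c=cap('wrist','w7.png')
E
```

```text
time: 20.7
tcp_pos: [0.6399, -0.0726, 0.1482]
orientation: [-2.15, -2.29, 0.001]
wrist_force: [-1.4, 0.1, -1.2]
finger_gap: 0.0103
gripper_force: 58.9
```

View pics/w7.png

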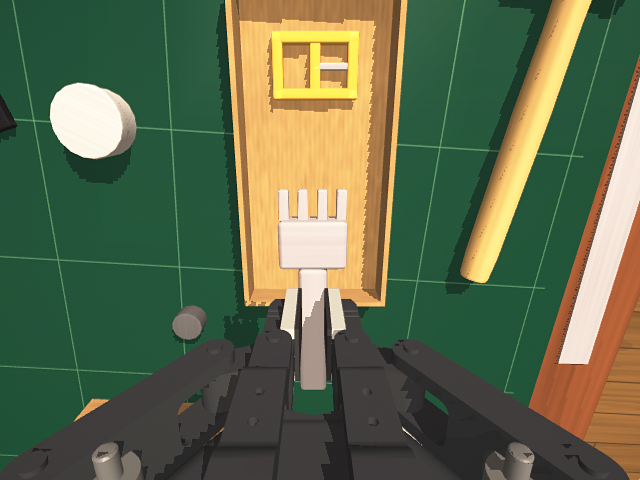

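The wrist view shows the buckle flat in the box at (315,65). The held iron is aligned with the box. Lowering and releasing it.

```bash
python3 -m creep '1 0 -45 0 0 0;0 0 -45 0 0 0;0 0 -30 0 0 0;0 0 -10 0 0 0;0 0 -4 0 0 0;0 0 0 0 0 0;0 0 0 0 0 0'
python3 -m creep '0 0 0 0 0 0;0 0 0 0 0 0;0 0 0 0 0 0' 0.3
python3 -m creep '0 0 10 0 0 0;0 0 40 0 0 0;0 0 50 0 0 0;0 0 50 0 0 0'
```

```text
time: 21.62
tcp_pos: [0.6419, -0.0726, 0.0155]
orientation: [2.147, 2.291, 0.001]
wrist_force: [0.3, -0.4, -1.1]
finger_gap: 0.0104
gripper_force: 58.9
time: 22.0
tcp_pos: [0.6415, -0.0725, 0.0144]
orientation: [2.148, 2.292, 0.0]
wrist_force: [0.9, 0.1, 0.2]
finger_gap: 0.0296
gripper_force: 0.0
time: 22.5
tcp_pos: [0.6412, -0.0725, 0.1666]
orientation: [2.148, 2.292, 0.0]
wrist_force: [1.7, 0.1, -0.1]
finger_gap: 0.0301
gripper_force: 0.0
```

```bash
python3 -m creep '-24.5 28.7 6 0 0 -.136;-24.5 28.7 6 0 0 -.136;-24.5 28.7 6 0 0 -.136;-24.5 28.7 6 0 0 -.136;-24.5 28.7 6 0 0 -.136;-24.5 28.7 6 0 0 -.136;-24.5 28.7 6 0 0 -.136;-24.5 28.7 6 0 0 -.136;-24.5 28.7 6 0 0 -.136;-24.5 28.7 6 0 0 -.136;-24.5 28.7 3 0 0 -.136;-24.5 28.7 0 0 0 -.138;0 0 0 0 0 0;0 0 0 0 0 0;0 0 0 0 0 0' -0.4
python3 - <<'E'
from h import *
c=cap('wrist','w8.png')
h=cv2.cvtColor(c['image'],cv2.COLOR_RGB2HSV)
m=cv2.inRange(h,(5,130,80),(16,255,255)); m[:, :120]=0
cs,_=cv2.findContours(m,cv2.RETR_EXTERNAL,cv2.CHAIN_APPROX_NONE)
for k in sorted(cs,key=cv2.contourArea)[-4:]: print(cv2.boundingRect(k),cv2.contourArea(k))
for n in ((.35,.272,.062),(.35,.272,.0)): print(proj(c,n))
E
```

```text
time: 24.38
tcp_pos: [0.3479, 0.2714, 0.2274]
orientation: [-3.142, -0.003, -0.0]
wrist_force: [0.2, 0.4, 0.7]
finger_gap: 0.0596
gripper_force: 0.0
(292, 192, 38, 49) 1450.5
(120, 415, 68, 65) 2443.5
(507, 352, 133, 104) 5288.0
(232, 352, 163, 69) 8624.0
(np.float64(311.65090674704555), np.float64(217.15239566354563))
(np.float64(311.84911069013), np.float64(203.79358511947711))
```

View pics/w8.png

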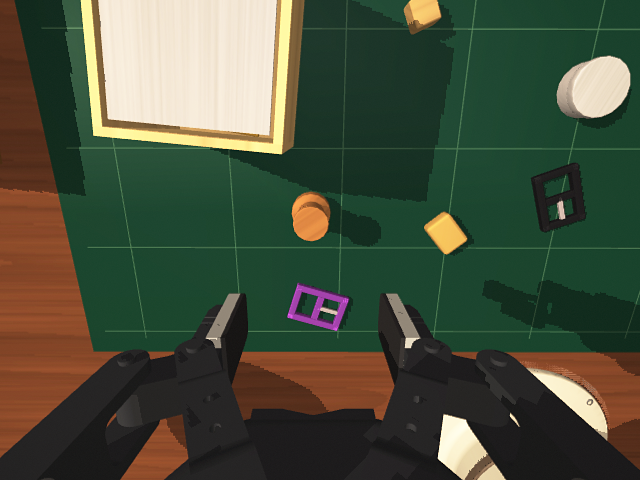

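The slicker's knob is at (311,222) between the finger lines and its foot's far edge is at row 192. The purple look-alike at (318,307) is clear of the fingers.

```bash
python3 - <<'E'
from h import *
c=cap('wrist')
print(ray(c,311,222,.062),ray(c,311,241,.062)+[.017,0,0],ray(c,311,192,.016)-[.021,0,0])
E
```

```text
[0.34533549 0.2725964  0.062     ] [0.34366398 0.27259209 0.062     ] [0.34476943 0.27284659 0.016     ]
```

```bash
python3 -m creep '-3.5 1 -40 0 0 0;0 0 -40 0 0 0;0 0 -50 0 0 0;0 0 -40 0 0 0;0 0 -25 0 0 0;0 0 -12 0 0 0;0 0 0 0 0 0;0 0 0 0 0 0'
python3 -m creep '0 0 0 0 0 0;0 0 0 0 0 0;0 0 0 0 0 0;0 0 0 0 0 0;0 0 0 0 0 0' 1 30
```

```text
time: 25.48
tcp_pos: [0.3445, 0.2732, 0.0213]
orientation: [-3.141, -0.003, -0.002]
wrist_force: [0.2, 0.3, 0.5]
finger_gap: 0.0597
gripper_force: 0.0
time: 26.1
tcp_pos: [0.3443, 0.2732, 0.021]
orientation: [-3.141, -0.003, -0.002]
wrist_force: [-0.7, 0.2, 6.3]
finger_gap: 0.0322
gripper_force: 29.1
```

```bash
python3 -m creep '0 0 10 0 0 0;0 0 30 0 0 0;0 0 45 0 0 0;0 0 45 0 0 0;4 -20 0 0 0 0;8 -40 0 0 0 0;10 -45 0 0 0 0;10 -45 0 0 0 0;10 -45 0 0 0 0;10 -45 0 0 0 0;10 -45 0 0 0 0;10 -45 0 0 0 0;10 -45 0 0 0 0;10 -45 0 0 0 0;10 -45 0 0 0 0;10 -45 0 0 0 0;8 -40 0 0 0 0;4 -20 0 0 0 0;0 0 0 0 0 0;0 0 0 0 0 0'
python3 - <<'E'
from h import *
c=cap('wrist','w9.png')
E
```

```text
time: 28.6
tcp_pos: [0.4678, -0.2961, 0.1505]
orientation: [-3.141, -0.004, 0.0]
wrist_force: [-0.0, 0.0, -0.4]
finger_gap: 0.032
gripper_force: 29.9
```

View pics/w9.png

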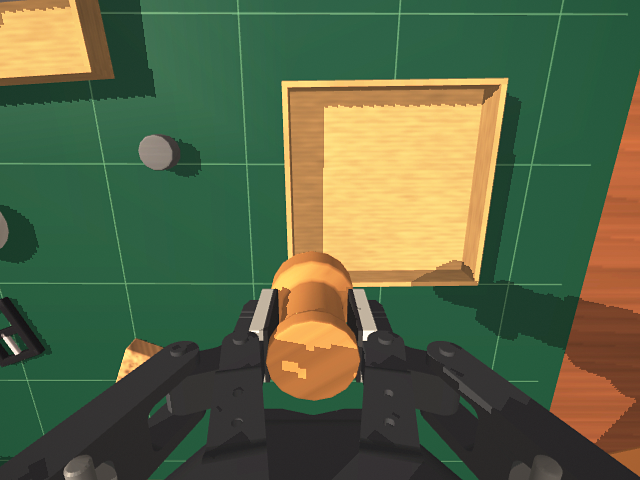

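The slicker is held at (313,320). The square box's corners are at (283,81), (508,78) and (479,286).

```bash
python3 - <<'E'
from h import *
c=cap('wrist')
P=[ray(c,*q,.03)[:2]*1000 for q in [(283,81),(508,78),(479,286)]];print(P,np.hypot(*(P[0]-P[1])),np.hypot(*(P[2]-P[1])),(P[0]+P[2])/2,np.degrees(np.arctan2(*(P[1]-P[2])[::-1])))
t=get_obs()['tcp_pos']
print('knob top',proj(c,t+[0,0,.041]),'foot far edge',proj(c,t+[.021,0,-.010]))
E
```

```text
[array([ 579.8990491 , -274.95746935]), array([ 582.25934499, -433.81432   ]), array([ 421.32945984, -437.71096306])] 158.8743843259814 160.977053525646 [ 500.61425447 -356.33421621] 1.3870486847573702
knob top (np.float64(311.4188397658861), np.float64(361.4518067214413)) foot far edge (np.float64(311.96484198153564), np.float64(255.98360550896945))
```

The slicker is upright. The box centre is (500.6,-356.3), yaw about 1°, with the sides matching at 159 and 161 mm. The slicker goes at (463,-321) and the tin at (536,-381).

```bash
python3 -m creep '-5 -25 0 0 0 0;0 0 -40 0 0 0;0 0 -40 0 0 0;0 0 -25 0 0 0;0 0 -12 0 0 0;0 0 -5 0 0 0;0 0 -3 0 0 0;0 0 0 0 0 0;0 0 0 0 0 0'
python3 -m creep '0 0 0 0 0 0;0 0 0 0 0 0;0 0 0 0 0 0' -0.08
python3 -m creep '0 0 10 0 0 0;0 0 40 0 0 0;0 0 50 0 0 0;0 0 50 0 0 0;0 0 20 0 0 0;0 0 0 0 0 0'
```

```text
time: 29.82
tcp_pos: [0.4631, -0.3223, 0.0258]
orientation: [3.141, 0.003, 0.001]
wrist_force: [0.2, -0.2, -0.3]
finger_gap: 0.032
gripper_force: 29.9
time: 30.2
tcp_pos: [0.4629, -0.3221, 0.0253]
orientation: [-3.142, -0.003, -0.0]
wrist_force: [-0.2, 0.1, -0.7]
finger_gap: 0.0459
gripper_force: 0.0
time: 30.95
tcp_pos: [0.4633, -0.3225, 0.1973]
orientation: [3.139, 0.003, 0.004]
wrist_force: [0.3, 0.7, 0.3]
finger_gap: 0.0461
gripper_force: 0.0
```

```bash
python3 -m creep '0 20 0 0 0 0;0 46 0 0 0 0;0 46 0 0 0 0;0 46 0 0 0 0;0 46 0 0 0 0;0 46 0 0 0 0;0 46 0 0 0 0;4 26 0 0 0 0;0 0 0 0 0 0;0 0 0 0 0 0;0 0 0 0 0 0' -0.7
python3 - <<'E'
from h import *
c=cap('wrist','w10.png')
h=cv2.cvtColor(c['image'],cv2.COLOR_RGB2HSV)
m=cv2.inRange(h,(0,0,150),(179,70,255))
cs,_=cv2.findContours(m,cv2.RETR_EXTERNAL,cv2.CHAIN_APPROX_NONE)
for k in sorted(cs,key=cv2.contourArea)[-5:]:
    x,y,w,hh=cv2.boundingRect(k)
    print((x,y,w,hh),cv2.contourArea(k),ray(c,x+w/2,y+hh/2,.024)[:2],(ray(c,x,y+hh/2,.02)-ray(c,x+w,y+hh/2,.02))[:2])
print(get_obs()['tcp_pos'])
E
```

```text
time: 32.33
tcp_pos: [0.4666, -0.0006, 0.1949]
orientation: [-3.141, -0.001, 0.001]
wrist_force: [-0.3, 0.5, -1.3]
finger_gap: 0.0726
gripper_force: 0.0
(487, 134, 29, 29) 617.5 [ 0.53038894 -0.16922566] [-3.00839454e-05  2.61768055e-02]
(183, 297, 40, 57) 658.5 [0.34981677 0.11452461] [-7.32091373e-05  4.27056429e-02]
(403, 297, 40, 58) 670.5 [ 0.34961312 -0.11729133] [-7.32205523e-05  4.26653764e-02]
(334, 0, 123, 34) 2130.0 [ 0.63205361 -0.06705993] [-8.27993030e-05  9.97553404e-02]
(282, 187, 57, 59) 2423.5 [0.46790175 0.0011484 ] [-7.35805423e-05  5.47233017e-02]
[ 0.46669921 -0.00065776  0.19502542]
```

View pics/w10.png

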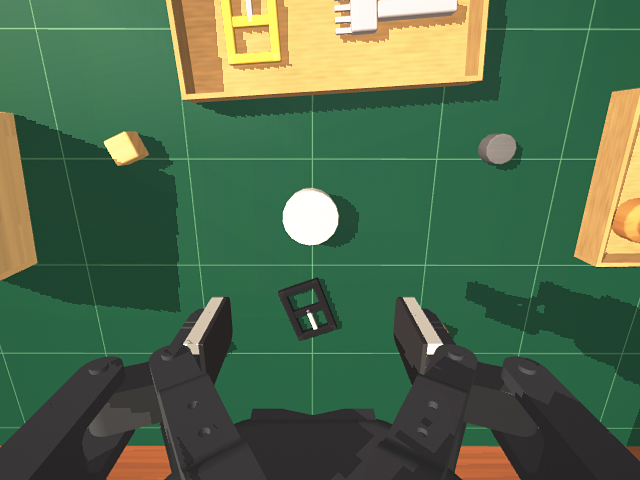

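The tin is at (310,217), directly under the tool. In the long box the buckle and the iron lie flat and apart. Grasping the tin.

```bash
python3 -m creep '0 1.5 -50 0 0 0;0 0 -50 0 0 0;0 0 -45 0 0 0;0 0 -28 0 0 0;0 0 -12 0 0 0;0 0 0 0 0 0;0 0 0 0 0 0'
python3 -m creep '0 0 0 0 0 0;0 0 0 0 0 0;0 0 0 0 0 0;0 0 0 0 0 0' 1 40
python3 -m creep '0 0 10 0 0 0;0 0 40 0 0 0;0 0 50 0 0 0;0 0 40 0 0 0;4 -22 0 0 0 0;8 -45 0 0 0 0;8 -45 0 0 0 0;8 -45 0 0 0 0;8 -45 0 0 0 0;8 -45 0 0 0 0;8 -45 0 0 0 0;8 -45 0 0 0 0;8 -35 0 0 0 0;1 -10 0 0 0 0;0 0 0 0 0 0;0 0 0 0 0 0'
```

```text
time: 33.25
tcp_pos: [0.4676, 0.0012, 0.0114]
orientation: [3.141, 0.002, 0.003]
wrist_force: [0.7, -0.0, 0.2]
finger_gap: 0.0728
gripper_force: 0.0
time: 33.75
tcp_pos: [0.4675, 0.0013, 0.0115]
orientation: [3.141, 0.003, 0.003]
wrist_force: [-4.0, 0.5, 13.0]
finger_gap: 0.0521
gripper_force: 39.3
time: 35.75
tcp_pos: [0.5359, -0.3795, 0.1507]
orientation: [-3.141, -0.004, -0.0]
wrist_force: [-0.5, 0.2, -1.2]
finger_gap: 0.0519
gripper_force: 42.3
```

```bash
python3 -m creep '0 -1 -45 0 0 0;0 0 -40 0 0 0;0 0 -25 0 0 0;0 0 -15 0 0 0;0 0 -6 0 0 0;0 0 -3 0 0 0;0 0 -1 0 0 0;0 0 0 0 0 0;0 0 0 0 0 0'
python3 -m creep '0 0 0 0 0 0;0 0 0 0 0 0;0 0 0 0 0 0' -0.48
python3 -m creep '0 0 10 0 0 0;0 0 40 0 0 0;0 0 50 0 0 0;0 0 50 0 0 0;-40 0 30 0 0 0;-50 0 20 0 0 0;-50 0 0 0 0 0;0 0 0 0 0 0;0 0 0 0 0 0'
python3 - <<'E'
from h import *
cap('scene','s11.png')
a=cap('scene')['image'][180:400,70:390]
b=cap('wrist')['image']
cv2.imwrite('pics/f.png',np.vstack([cv2.resize(a,(400,275)),cv2.resize(b,(400,300))])[:,:,::-1])
E
```

```text
time: 36.88
tcp_pos: [0.536, -0.3817, 0.0157]
orientation: [3.141, 0.003, 0.001]
wrist_force: [-0.2, -0.1, 1.4]
finger_gap: 0.0519
gripper_force: 42.4
time: 37.25
tcp_pos: [0.5359, -0.3816, 0.0153]
orientation: [-3.141, -0.003, -0.0]
wrist_force: [0.1, 0.2, 0.6]
finger_gap: 0.063
gripper_force: 0.0
time: 38.38
tcp_pos: [0.3962, -0.3817, 0.216]
orientation: [3.141, 0.002, 0.001]
wrist_force: [0.2, -0.3, 0.5]
finger_gap: 0.0632
gripper_force: 0.0
```

View pics/f.png

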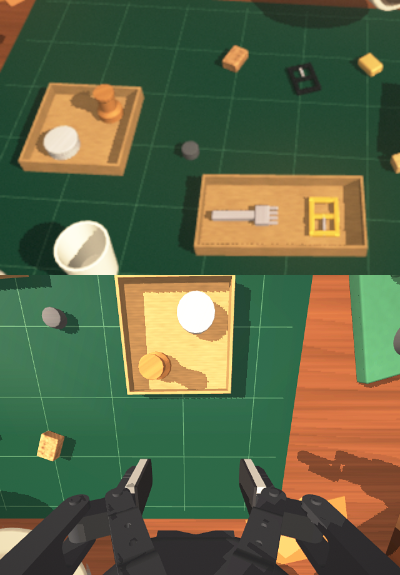

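The composite shows all four things in the right boxes. The slicker is upright at (105,103) and the tin flat at (62,142). The iron at (245,214) and the buckle at (323,216) lie flat and apart.

```bash
python3 -c "from cell import hand_in; print(hand_in())"
```

```text
the job is handed in; nothing more can be done
None
```

The job is handed in: the broken buckle is at the bottom of the scrap box with the flap shut, the whole buckle and pricking iron are in the long box, and the slicker and wax tin are in the square box.

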